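Fit the faceplate disc on the carving turntable's studs

TASK

Fit the wooden disc that matches the three-stud turntable hub: pick up the three-hole disc by its knob, turn it so that its holes line up with the studs, and lower it (do not drop it) over the studs until it sits flat and fully home on the hub, then let go. Leave the four-hole disc where it lies.

Things in the scene. Friction and masses are not known exactly. Their poses are not given: they have to be found in the camera images.
- hub: Round dark iron hub, 150 mm across, 40 mm high, fixed to the bench. On its flat top three upright brass studs, 120 degrees apart, centres 50 mm from the axis; each 12 mm thick, standing 30 mm above the top (tips 70 mm above the bench), the last 10 mm tapering to 4 mm. Origin: centre of the underside, at bench level; z up; x axis towards one stud (the others at +120 and -120 degrees).
- disc_three: Loose wooden disc, 150 mm across, 18 mm thick, 0.3 kg, lying flat; THREE 26 mm holes 120 degrees apart, centres 50 mm from the middle (7 mm play on the studs). A round upright knob, 40 mm in diameter, rises from its middle to 70 mm above the underside; grip it at any angle. Origin: centre of underside; z up; x axis towards one hole. Seated: 40 mm above the hub's origin. Any matching turn will do.
- disc_four: The wrong disc: same wood, size and knob, but FOUR holes at 90 degrees, so it does not fit. The two discs may have changed places. Origin: centre of the underside; x axis towards one hole.
There are look-alikes about, which are no part of the job. What is shaped like the disc_three but pink or purple is not meant.

How it is judged:
By the outcome, as a careful person would: the job done as asked, in the order asked, and still so for the second after the job is handed in, with the robot touching nothing.
It also fails if it takes over 35 s, if anything falls off the work surface, if the arm or the gripper's body presses on something with over 40 N, if the wrist force passes 120 N, or if a joint passes its speed limit or range.

ROBOT

A 6-joint arm with a two-finger parallel gripper is mounted at the origin on the work surface. World frame = base frame: x ahead of the robot, y to its left, z up, the work surface at z = 0. Lengths are in m, angles in degrees, forces in N, time in s.
With the tool pointing down it reaches from about 0.4 to 0.825 m from the base axis. Payload 7 kg.
Tool frame: the origin (TCP) lies at the very end of the fingers, on their centre line; the grasp point (between the pads) lies 19 mm behind it (ctrl.grip_point_offset is the distance from the TCP to the grasp point, in m); x points along the fingers, z is the direction in which the jaws open and shut, and the axes are right-handed (so a half turn about x gives the same grasp; the last joint's range is limited). The gripper opens to 88 mm and grips with 3 to 60 N. Pads are 19 mm wide; open, the fingers measure 130 mm over their backs; the gripper's body (78 mm by 193 mm) begins 47 mm behind the grasp point.
Start: joints at [-48.982, 20.546, 0.682, 0, -70.136, -16.507], TCP at [0.28, -0.614, 0.227] pointing down, gripper open.
Joint ranges: [-176.03, 176.03], [-82.01, 121.73], [-58.28, 71.71], [-173.87, 95.51], [-174.79, -0.11], [-173.66, 173.66]. Speed limits (degrees/s): [136.94, 136.94, 172.46, 180, 180, 180].

INTERFACE

Orientations are given as [roll, pitch, yaw] about the fixed x, y, z axes, in that order (R = Rz(yaw) Ry(pitch) Rx(roll)).
In Python, from plant import get_obs, snapshot, calibration, close_job, ctrl gives the robot as it stands.
- The arm moves only by the tool move_arm, never from a script. Its argument "commands" is a list that holds one entry, the list of rows, each a list of 4 numbers: the shift along the tool's x, y, z in cm, then the turn about the tool's x in rad. In form: [[[dx, dy, dz, spin], ...]]. A call has 1 to 8 rows; each row shifts and turns the commanded pose from where the row before left it, along the tool's axes as they then stand; what a row does not reach is not made up. A row lasts 1/10 s, in which the tool goes at most 50 mm and 8.59 degrees, less where a joint would pass 70% of its speed; a pose out of reach is approached as far as the arm can. A call with a gripper value outside its range is refused whole. "jaw" is the finger opening in cm, from 0 to 8.76, set as the call begins (left out, the last holds). The fingers move at their own pace and stop on an object; the grip force is fixed at half the most. Time passes only in rows, so rows that do not move let the fingers close. It gives the time, the measured TCP pose, the force and the opening at its end, in the units of the state.
- get_obs(): the state, without advancing time (a new reading comes with each control period).
- snapshot(name): name is "side" or "top" or "wrist"; returns (picture, depth): 384x512x3 uint8, red, green, blue; 384x512 float32, m along the optical axis (not along the pixel's ray), 0 where there is no reading.
- calibration(name): a dict with "mtx" (3x3 intrinsics, pixels), "T" (4x4, takes a point from camera to world coordinates); the wrist camera has in their place "tool_from_camera" (4x4, takes a point from camera to tool coordinates, whose origin is the TCP and whose axes are the tool frame's). Camera axes: x right, y up, looking along -z (the intrinsics and any distortion apply to the point x, -y, -z); pixel columns grow to the right and rows downward; lengths in m; the calibration is good to about 2 mm. A picture is of the moment at which its call begins: read the wrist's pose just before it. calibration takes no time and is no camera call.
- close_job(): hands the job in, once; it reports no verdict.
The state is a dict: "clock": time; "joint_pos": joint angles; "qvel": joint speeds; "tau": joint torques, N m; "tool_pos": TCP position; "orientation": TCP orientation; "force": force on the tool from outside, world axes, zero at the start; "moment": the same for the moment, N m; "opening": finger opening in m.
Only numpy, scipy, OpenCV 4.12 (cv2) and the standard library are available. Lean on these libraries where they do the work, as an engineer would, in place of code of your own. Each camera call takes 0.05 s, during which the arm holds its last target. There are 200 camera calls.

## Working session

There is one attempt and no reset: what is moved stays moved. The work goes in short steps, Python scripts to look and compute and a tool call to move; the robot and the scene stay as the last step left them, time stands still between calls to the robot, and variables do not carry over. Pictures are saved under pics/ and viewed, about 8 in all and at most 12, crops included, and the job is handed in when it is done.

Besides the shell and the picture viewer there is one more tool, called after ">>>" as name(argument=value, ...) on one line, values as JSON. move_arm: Moves the arm, as the interface text tells. Its arguments: {"type":"object","properties":{"commands":{"type":"array"},"jaw":{"type":"number"}},"required":["commands"]}

```bash
ls; mkdir -p pics
cat > h.py <<'E'
import numpy as np, cv2
from plant import get_obs, snapshot, calibration, close_job, ctrl
from scipy.spatial.transform import Rotation as R
def toolT():
    o=get_obs(); T=np.eye(4); T[:3,:3]=R.from_euler('xyz',o['orientation'],degrees=True).as_matrix(); T[:3,3]=o['tool_pos']; return T
def camT(n):
    c=calibration(n)
    return toolT()@np.array(c['tool_from_camera']) if n=='wrist' else np.array(c['T'])
def ray(n,u,v,z,T=None):
    T=camT(n) if T is None else T
    K=np.array(calibration(n)['mtx']); p=np.array([(u-K[0,2])/K[0,0],-(v-K[1,2])/K[1,1],-1.])
    d=T[:3,:3]@p; return T[:3,3]+d*(z-T[2,3])/d[2]
def cloud(n,dep,T=None):
    T=camT(n) if T is None else T
    K=np.array(calibration(n)['mtx']); v,u=np.mgrid[:dep.shape[0],:dep.shape[1]]
    p=np.stack([(u-K[0,2])/K[0,0]*dep,-(v-K[1,2])/K[1,1]*dep,-dep],-1)
    return p@T[:3,:3].T+T[:3,3]
def save(name,im): cv2.imwrite('pics/'+name,cv2.cvtColor(im,cv2.COLOR_RGB2BGR))
E
python3 - <<'E'
from h import *
for n in('top','side','wrist'): print(n,{k:np.round(v,3).tolist() if not isinstance(v,str) else v for k,v in calibration(n).items()})
print(get_obs(), ctrl.grip_point_offset)
T=camT('wrist')
a,d=snapshot('top'); b,d2=snapshot('side'); c,d3=snapshot('wrist')
np.savez('s0.npz',top=a,topd=d,side=b,sided=d2,wrist=c,wd=d3,T=T)
save('top0.png',a); save('side0.png',b); save('w0.png',c)
E
```

```text
pics
top {'mtx': [[497.737, 0.0, 259.687], [0.0, 497.737, 192.854], [0.0, 0.0, 1.0]], 'T': [[0.018, 0.995, -0.096, 0.253], [-1.0, 0.018, 0.006, 0.181], [0.008, 0.096, 0.995, 1.454], [0.0, 0.0, 0.0, 1.0]]}
side {'mtx': [[426.444, 0.0, 262.038], [0.0, 426.444, 195.373], [0.0, 0.0, 1.0]], 'T': [[-0.78, 0.429, -0.456, -0.211], [-0.626, -0.521, 0.58, 0.958], [0.011, 0.738, 0.675, 0.967], [0.0, 0.0, 0.0, 1.0]]}
wrist {'mtx': [[342.892, 0.0, 254.79], [0.0, 342.892, 190.328], [0.0, 0.0, 1.0]], 'tool_from_camera': [[-0.0, 0.27, -0.963, -0.158], [0.0, 0.963, 0.27, 0.073], [1.0, -0.0, -0.0, 0.001], [0.0, 0.0, 0.0, 1.0]]}
{'clock': 0.0, 'joint_pos': array([-4.89820387e+01,  2.05893732e+01,  6.33621050e-01, -2.22572044e-02,
       -7.01368330e+01, -1.65060180e+01]), 'qvel': array([-0.03888159,  0.00615336,  0.00971022, -0.11029854,  0.04246679,
       -0.05132721]), 'tau': array([ 1.07157219e-03, -5.82715917e+01,  2.93065041e+01,  6.99700803e+00,
        7.05625236e-03, -1.87296123e-04]), 'tool_pos': array([ 0.27981083, -0.61371771,  0.22563809]), 'orientation': array([  3.77331851,  89.90507924, 118.27768245]), 'force': array([-0.23431733, -0.14791495, -0.46219282]), 'moment': array([ 0.0122675 ,  0.0161866 , -0.03381872]), 'opening': 0.08775599910116459} 0.0188
```

View pics/top0.png

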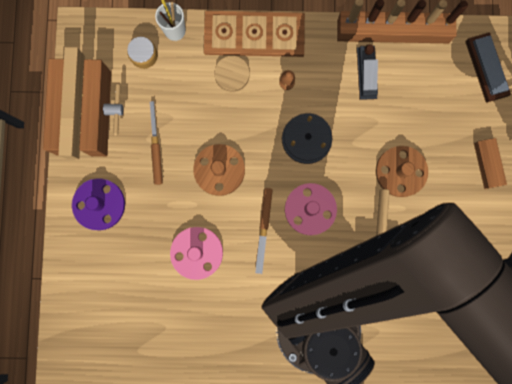

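View pics/side0.png

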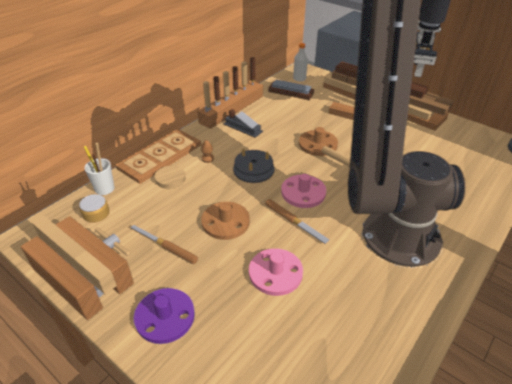

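Candidates in the top view: wooden discs at (219,168) and (402,170). The look-alikes are purple (98,204), pink (196,252) and mauve (311,209), and the dark hub is at (307,138). Next is one close crop of the two wooden discs and the hub.

Run:
```python
from h import *
s=np.load('s0.npz'); a=s['top']
def cr(im,u,v,r=34): return cv2.resize(im[v-r:v+r,u-r:u+r],(266,266),interpolation=cv2.INTER_CUBIC)
b=s['side']
save('crop.png',np.vstack([np.hstack([cr(a,219,168),cr(a,307,138),cr(a,402,170)]),np.hstack([cr(b,226,217),cr(b,254,166),cr(b,318,143)])]))
P=cloud('top',s['topd'])
for u,v in((219,168),(208,175),(307,138),(316,128),(402,170),(350,240)): print(u,v,P[v,u].round(3))
```

```text
219 168 [0.454 0.288 0.07 ]
208 175 [0.441 0.324 0.012]
307 138 [0.55  0.039 0.041]
316 128 [0.58  0.013 0.041]
402 170 [ 0.457 -0.224  0.075]
350 240 [ 0.26  -0.093 -0.002]
```

View pics/crop.png

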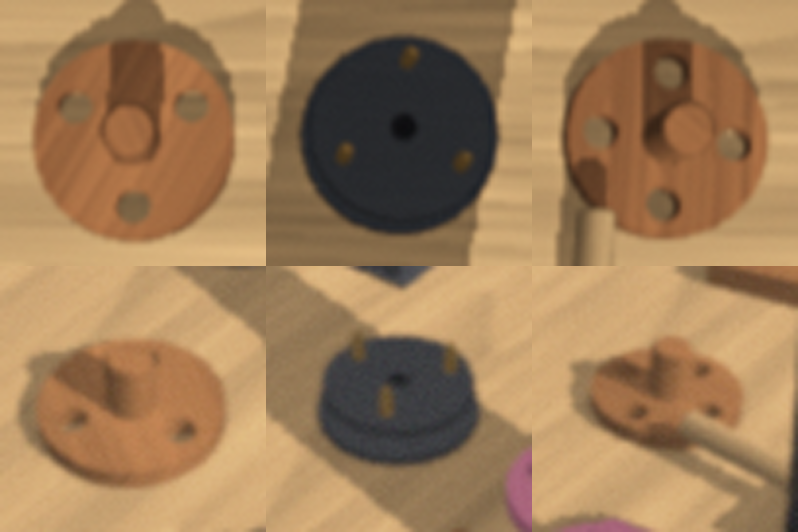

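The left disc (219,168) has three holes and the right one (402,170) has four, so the left one is the target. The hub is the dark disc with three brass studs. I'll compute rough positions and the approach.

Run:
```python
from h import *
f=.2556
H=[ray('top',185+f*x,134+f*y,.016) for x,y in((75,107),(191,105),(133,207))]
S=[ray('top',273+f*x,104+f*y,.055) for x,y in((409,57),(345,153),(463,161))] if 0 else [ray('top',273+f*(x-266),104+f*y,.055) for x,y in((409,57),(345,153),(463,161))]
for n,Q in(('holes',H),('studs',S)):
    Q=np.array(Q)[:,:2]; c=Q.mean(0); d=Q-c
    print(n,c.round(4),np.hypot(*d.T).round(4),np.degrees(np.arctan2(d[:,1],d[:,0])).round(1))
print('knob',ray('top',185+f*129,134+f*132,.07).round(4))
print(toolT().round(3))
```

```text
holes [0.4568 0.2922] [0.0498 0.0503 0.0505] [  61.6  -57.8 -178.5]
studs [0.5543 0.0357] [0.0496 0.0496 0.0499] [  -2.3  117.2 -122.6]
knob [0.4545 0.2911 0.07  ]
[[-0.001 -0.91  -0.415  0.28 ]
 [ 0.001 -0.415  0.91  -0.614]
 [-1.     0.     0.001  0.226]
 [ 0.     0.     0.     1.   ]]
```

>>> move_arm(commands=[[[0,-3.2,2.95,0],[0,-3.2,2.95,0],[0,-3.2,2.95,0],[0,-3.2,2.95,0],[0,-3.2,2.95,0],[0,-3.2,2.95,0],[0,-3.2,2.95,0],[0,-3.2,2.95,0]]])

```text
clock: 0.95
tool_pos: [0.4153, -0.2915, 0.2266]
orientation: [-90.7, 90.0, 23.9]
force: [2.3, 0.2, 0.4]
opening: 0.0874
```

>>> move_arm(commands=[[[0,-3.2,2.95,0],[0,-3.2,2.95,0],[0,-3.2,2.95,0],[0,-3.2,2.95,0],[0,-3.2,2.95,0],[0,-3.2,2.95,0],[0,-3.2,2.95,0],[0,0,0,0]]])

```text
clock: 1.75
tool_pos: [0.5348, -0.0086, 0.2261]
orientation: [-55.3, 90.0, 59.4]
force: [-0.1, 0.3, -0.6]
opening: 0.0872
```

Run:
```python
from h import *
T=camT('wrist'); c,d=snapshot('wrist'); np.savez('hub.npz',c=c,d=d,T=T); save('hub.png',c); print(toolT().round(3))
```

```text
[[-0.001 -0.909 -0.418  0.534]
 [-0.    -0.418  0.909 -0.01 ]
 [-1.     0.001  0.     0.226]
 [ 0.     0.     0.     1.   ]]
```

View pics/hub.png

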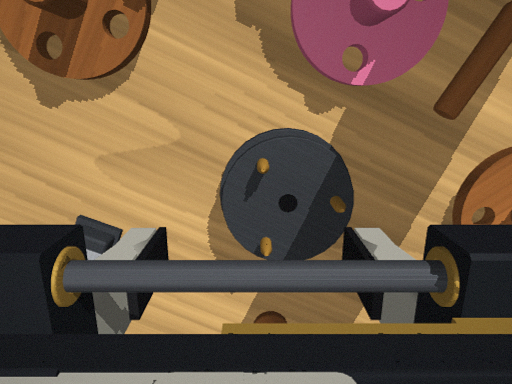

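The hub is at about (287,195) with all three studs visible, at (263,165), (338,205) and (266,246). The four-hole disc is upper left. I'll measure the studs from the depth cloud and ray casts.

```bash
cat >> h.py <<'E'
def fit3(Q):
    Q=np.array(Q)[:,:2]; c=Q.mean(0); d=Q-c
    a=np.degrees(np.arctan2(d[:,1],d[:,0])); print('centre',c.round(4),'r',np.hypot(*d.T).round(4),'ang',a.round(1),'mod120',(a%120).round(1)); return c,a
def studs(c,d,T,lo=(205,120,365,265)):
    hsv=cv2.cvtColor(c,cv2.COLOR_RGB2HSV); m=cv2.inRange(hsv,(10,110,60),(30,255,255))
    w=np.zeros_like(m); w[lo[1]:lo[3],lo[0]:lo[2]]=255; P=cloud('wrist',d,T); out=[]
    m&=w; m[(P[...,2]<.044)|(P[...,2]>.08)]=0
    n,l,st,ce=cv2.connectedComponentsWithStats(m)
    for i in range(1,n):
        if st[i,4]<25: continue
        p=P[l==i]; print(ce[i].round(1),st[i,4],'zmax',p[:,2].max().round(3))
        out.append(ray('wrist',*ce[i],np.median(p[:,2]),T))
    return np.array(out)
E
python3 - <<'E'
from h import *
s=np.load('hub.npz'); c,d,T=s['c'],s['d'],s['T']
fit3(studs(c,d,T))
P=cloud('wrist',d,T); m=(abs(P[...,2]-.04)<.006); w=np.zeros(m.shape,bool); w[120:262,205:365]=1; m&=w
cn=max(cv2.findContours(m.astype(np.uint8),0,1)[0],key=cv2.contourArea)
Q=np.array([ray('wrist',*q,.04,T)[:2] for q in cn[:,0]]); print(cv2.minEnclosingCircle(Q.astype(np.float32)))
E
```

```text
[262.3 166. ] 146 zmax 0.071
[337.7 204.7] 170 zmax 0.07
[265.4 246.8] 163 zmax 0.071
centre [0.5512 0.0367] r [0.0489 0.0487 0.0489] ang [-123.   117.2   -2.6] mod120 [117.  117.2 117.4]
((0.5529176592826843, 0.038116034120321274), 0.06984217464923859)
```

>>> move_arm(commands=[[[0,-1.3,4.2,0.05],[0,-1.3,4.2,0.05],[0,-0.8,4.3,0.05],[0,-0.8,4.3,0.05],[0,-0.4,4.3,0.05],[0,-0.4,4.3,0.05],[0,0.0,4.2,0.1],[0,0,0,0]]])

```text
clock: 2.6
tool_pos: [0.4985, 0.2924, 0.226]
orientation: [95.5, 90.0, -172.9]
force: [-0.8, -1.0, -0.2]
opening: 0.0878
```

Run:
```python
from h import *
T=camT('wrist'); c,d=snapshot('wrist'); np.savez('disc.npz',c=c,d=d,T=T); save('disc.png',c); print(toolT().round(3))
```

```text
[[-0.001 -1.    -0.029  0.498]
 [-0.001 -0.029  1.     0.291]
 [-1.     0.001 -0.001  0.226]
 [ 0.     0.     0.     1.   ]]
```

View pics/disc.png

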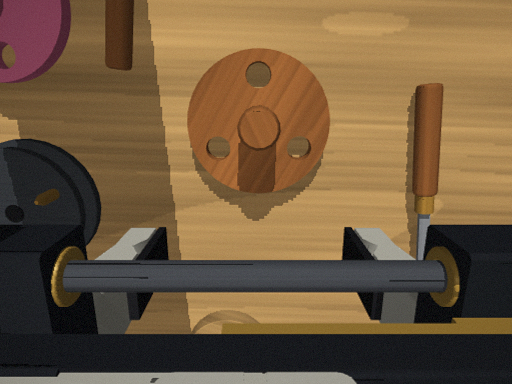

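The three-hole disc is at (258,120), with holes at (258,74), (219,148) and (299,148) and the knob top at (259,128). The jaw axis is already nearly square to one hole direction. Now I'll measure it precisely.

Run:
```python
from h import *
s=np.load('disc.npz'); c,d,T=s['c'],s['d'],s['T']; P=cloud('wrist',d,T)
print('z disc',P[120,205,2].round(4),'knob',P[128,259,2].round(4))
w=np.zeros(d.shape,np.uint8); w[40:205,180:340]=1
k=((P[...,2]>.066)&(w>0)).astype(np.uint8)
cn=max(cv2.findContours(k,0,1)[0],key=cv2.contourArea); (u,v),r=cv2.minEnclosingCircle(cn); print('knobpx',u,v,r, ray('wrist',u,v,.07,T).round(4))
m=((P[...,2]<.013)&(w>0)).astype(np.uint8)
H=[]
for q in cv2.findContours(m,cv2.RETR_CCOMP,1)[0]:
    A=cv2.contourArea(q)
    if 120<A<900:
        (u,v),a,_=cv2.fitEllipse(q); print(u,v,a); H.append(ray('wrist',u,v,.018,T))
if len(H)<3 or 1: 
    H2=[ray('wrist',u,v,.018,T) for u,v in((258,74),(219,147.5),(299,147.5))]; fit3(H2)
if len(H)==3: fit3(H)
g=((abs(P[...,2]-.018)<.005)&(w>0)).astype(np.uint8)
cn=max(cv2.findContours(g,0,1)[0],key=cv2.contourArea)
Q=np.array([ray('wrist',*q,.018,T)[:2] for q in cn[:,0]]); print(cv2.minEnclosingCircle(Q.astype(np.float32)))
```

```text
z disc 0.018 knob 0.0706
knobpx 258.40771484375 128.4849853515625 21.783329010009766 [0.4546 0.295  0.07  ]
217.8546905517578 147.8335418701172 (22.044876098632812, 23.138805389404297)
297.9720458984375 147.4872589111328 (21.959280014038086, 23.280860900878906)
257.85394287109375 74.4747543334961 (24.509342193603516, 25.631574630737305)
centre [0.4547 0.2958] r [0.0498 0.0492 0.0499] ang [-177.5  -58.1   61.6] mod120 [62.5 61.9 61.6]
centre [0.455 0.295] r [0.0496 0.0495 0.0496] ang [ -58.2   61.8 -178.3] mod120 [61.8 61.8 61.7]
((0.4553956389427185, 0.29483917355537415), 0.0750393494963646)
```

>>> move_arm(commands=[[[2,2.2,0.3,0],[3,2.1,0.2,0],[4,0,0,0],[4,0,0,0],[3,0,0,0],[2,0,0,0],[1.2,0,0,0],[0,0,0,0]]], jaw=8.76)

```text
clock: 3.45
tool_pos: [0.4555, 0.2913, 0.0333]
orientation: [139.3, 89.8, -129.2]
force: [-0.7, -0.5, 0.3]
opening: 0.0875
```

>>> move_arm(commands=[[[0,0,0.35,0],[0,0,0,0]]])

```text
clock: 3.65
tool_pos: [0.4566, 0.2975, 0.0359]
orientation: [-43.8, 89.9, 47.8]
force: [-0.4, 0.6, 0.2]
opening: 0.0874
```

>>> move_arm(commands=[[[0,0,0,0],[0,0,0,0],[0,0,0,0],[0,0,0,0],[0,0,0,0],[0,0,0,0]]], jaw=0)

```text
clock: 4.25
tool_pos: [0.4557, 0.2967, 0.0346]
orientation: [142.7, 90.0, -125.7]
force: [0.1, -0.3, -0.3]
opening: 0.0449
```

>>> move_arm(commands=[[[0,0,0,0],[0,0,0,0],[0,0,0,0],[0,0,0,0]]])

```text
clock: 4.65
tool_pos: [0.4556, 0.2963, 0.0345]
orientation: [145.1, 90.0, -123.3]
force: [-1.4, -2.3, 1.2]
opening: 0.0395
```

>>> move_arm(commands=[[[-1,0,0,0],[-2,0,0,0],[-3,0,0,0],[-3,0,0,0],[-2,0,0,0],[-1,0,0,0],[0,0,0,0]]])

```text
clock: 5.35
tool_pos: [0.4562, 0.2973, 0.156]
orientation: [-36.2, 89.8, 55.4]
force: [1.1, -0.6, -2.1]
opening: 0.0395
```

Run:
```python
from h import *
print(get_obs()['opening'],get_obs()['force'],get_obs()['joint_pos'].round(1)); print(np.mean([toolT() for _ in range(5)],0).round(3))
```

```text
0.03946387316522261 [ 1.09872    -0.55453088 -2.12355069] [  53.7   11.6  -21.7   -0.   -56.6 -142.1]
[[ 0.002 -1.    -0.028  0.456]
 [ 0.002 -0.028  1.     0.297]
 [-1.    -0.002  0.002  0.156]
 [ 0.     0.     0.     1.   ]]
```

>>> move_arm(commands=[[[0,-0.6,-1.8,0],[0,-1.2,-3.5,0],[0,-1.3,-3.8,0],[0,-1.4,-4.0,0],[0,-1.4,-4.0,0],[0,-1.3,-3.8,0],[0,-1.2,-3.5,0],[0,-0.6,-1.9,0]]])

```text
clock: 6.15
tool_pos: [0.5527, 0.0336, 0.1528]
orientation: [106.7, 89.8, -161.8]
force: [-0.2, -0.1, -2.8]
opening: 0.0394
```

>>> move_arm(commands=[[[0,0,0,-0.08],[0,0,0,-0.14],[0,0,0,-0.14],[0,0,0,-0.14],[0,0,0,-0.14],[0,0,0,-0.14],[0,0,0,-0.12],[0,0,0,-0.06]]])

```text
clock: 6.95
tool_pos: [0.5521, 0.0361, 0.1528]
orientation: [45.8, 89.8, -167.4]
force: [0.4, -0.0, -2.0]
opening: 0.0392
```

>>> move_arm(commands=[[[0,0,0,0],[0,0,0,0]]])

```text
clock: 7.15
tool_pos: [0.5524, 0.0362, 0.1534]
orientation: [48.4, 89.9, -165.1]
force: [-0.5, 0.2, -1.8]
opening: 0.0396
```

Run:
```python
from h import *
M=toolT(); T=camT('wrist'); c,d=snapshot('wrist'); np.savez('held.npz',c=c,d=d,T=T); print(M.round(3), np.degrees(np.arctan2(M[1,2],M[0,2])))
a,da=snapshot('top'); b,db=snapshot('side'); np.savez('held2.npz',a=a,b=b,da=da,db=db)
save('held.png',np.hstack([c[:300,60:460],cv2.resize(b[110:210,190:320],None,fx=3,fy=3)]))
```

```text
[[-0.002 -0.552 -0.834  0.552]
 [-0.    -0.834  0.552  0.036]
 [-1.     0.001  0.001  0.153]
 [ 0.     0.     0.     1.   ]] 146.47504767099605
```

View pics/held.png

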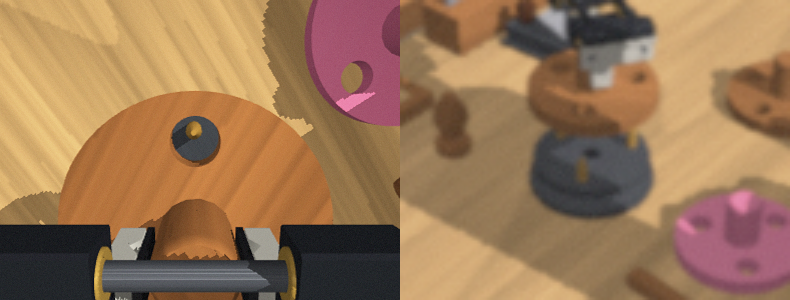

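Held level over the hub, with one brass stud visible through the near hole at about (256,140) full-frame. I'll measure that hole and stud, plus the disc rim, to get the offset.

Run:
```python
from h import *
s=np.load('held.npz'); c,d,T=s['c'],s['d'],s['T']; P=cloud('wrist',d,T)
zt=np.median(P[180:200,150:200,2]); print('disc top z',zt)
print('tilt: z left/right/far',P[195:205,135:150,2].mean(),P[195:205,365:380,2].mean(),P[95:105,245:265,2].mean())
w=np.zeros(d.shape,np.uint8); w[105:175,220:295]=1
m=((P[...,2]<zt-.006)&(w>0)).astype(np.uint8)
q=max(cv2.findContours(m,0,1)[0],key=cv2.contourArea); (u,v),ax,_=cv2.fitEllipse(q); h=ray('wrist',u,v,zt,T); print('hole',u,v,ax,h.round(4))
hsv=cv2.cvtColor(c,cv2.COLOR_RGB2HSV)
b=(cv2.inRange(hsv,(10,110,60),(30,255,255))>0)&(m>0)&(P[...,2]<.08)&(P[...,2]>.045); v,u=np.nonzero(b)
print('stud px',u.mean(),v.mean(),len(u),P[b].max(0).round(3),P[b].mean(0).round(4))
t=b&(P[...,2]>.063); print('tip',t.sum(),P[t].mean(0).round(4))
g=toolT(); C=np.array([.553,.037]); 
a=np.degrees(np.arctan2(*(h[:2]-g[:2,3])[::-1])); print('hole rel TCP',(h[:2]-g[:2,3]).round(4),np.hypot(*(h[:2]-g[:2,3])),a%120)
# rim fit
r=((abs(P[...,2]-zt)<.004)).astype(np.uint8); r[222:]=0
q=max(cv2.findContours(r,0,1)[0],key=cv2.contourArea)[:,0]; q=q[q[:,1]<215]
Q=np.array([ray('wrist',*p,zt,T)[:2] for p in q])
from scipy.optimize import least_squares
f=least_squares(lambda p:np.hypot(*(Q-p[:2]).T)-.075,[.55,.036],loss='soft_l1',f_scale=.001); print('rim centre',f.x.round(4))
```

```text
disc top z 0.13664843565229384
tilt: z left/right/far 0.13662829193098636 0.13680466881538114 0.13760673796036507
hole 254.48101806640625 139.8504638671875 (48.03541564941406, 48.57496643066406) [ 0.5238 -0.0055  0.1366]
stud px 253.1764705882353 130.2262443438914 221 [0.532 0.002 0.071] [ 0.5258 -0.004   0.0638]
tip 132 [ 0.5262 -0.0035  0.0666]
hole rel TCP [-0.0291 -0.0417] 0.050829861208486586 115.1168388101024
rim centre [0.552  0.0376]
```

>>> move_arm(commands=[[[0.5,-0.15,-0.05,0],[1.5,0,0,0],[1.5,0,0,0],[0.8,0,0,0],[0.4,0,0,0],[0,0,0,0]]])

```text
clock: 7.9
tool_pos: [0.5541, 0.0372, 0.1072]
orientation: [60.3, 90.0, -153.1]
force: [1.2, -0.6, -1.7]
opening: 0.0395
```

>>> move_arm(commands=[[[0.5,0,0,0],[0.5,0,0,0],[0.5,0,0,0],[0.5,0,0,0],[0.4,0,0,0],[0,0,0,0],[0,0,0,0]]])

```text
clock: 8.6
tool_pos: [0.5543, 0.0372, 0.0835]
orientation: [81.5, 90.0, -131.9]
force: [0.1, 0.4, -2.0]
opening: 0.0397
```

>>> move_arm(commands=[[[0.3,0,0,0],[0.25,0,0,0],[0.15,0,0,0],[0.1,0,0,0],[0,0,0,0],[0,0,0,0]]])

```text
clock: 9.2
tool_pos: [0.5543, 0.0372, 0.0756]
orientation: [-115.3, 90.0, 31.3]
force: [-0.1, 0.4, -2.4]
opening: 0.0397
```

>>> move_arm(commands=[[[0.1,0,0,0],[0,0,0,0],[0,0,0,0]]])

```text
clock: 9.5
tool_pos: [0.5543, 0.0373, 0.0746]
orientation: [-126.9, 90.0, 19.7]
force: [-0.1, -0.4, -2.1]
opening: 0.0393
```

>>> move_arm(commands=[[[0.07,0,0,0],[0,0,0,0],[0,0,0,0]]])

```text
clock: 9.8
tool_pos: [0.5543, 0.0373, 0.0745]
orientation: [-134.1, 90.0, 12.5]
force: [-4.4, 1.7, 6.0]
opening: 0.0396
```

>>> move_arm(commands=[[[0.07,0,0,0],[0,0,0,0],[0,0,0,0]]])

```text
clock: 10.1
tool_pos: [0.5543, 0.0373, 0.0745]
orientation: [-141.1, 90.0, 5.5]
force: [-6.4, 2.1, 13.3]
opening: 0.0396
```

It made contact at TCP 0.0745 m, and the grip was 0.0345 m above the underside, so the underside is at 0.040 m: seated. Release and retreat.

>>> move_arm(commands=[[[-0.05,0,0,0],[0,0,0,0],[0,0,0,0],[0,0,0,0],[0,0,0,0]]], jaw=6.5)

```text
clock: 10.6
tool_pos: [0.5542, 0.0372, 0.0735]
orientation: [57.4, 90.0, -156.0]
force: [0.4, 0.0, -0.1]
opening: 0.0643
```

>>> move_arm(commands=[[[-0.5,0,0,0],[-1.5,0,0,0],[-2.5,0,0,0],[-3,0,0,0],[-3,0,0,0],[-3,1,0,0],[-2,2,0,0],[0,2,0,0]]])

```text
clock: 11.4
tool_pos: [0.528, -0.0046, 0.2322]
orientation: [-135.4, 89.7, 11.3]
force: [-0.1, 0.4, 0.5]
opening: 0.065
```

Run:
```python
from h import *
T=camT('wrist'); c,d=snapshot('wrist'); b,db=snapshot('side'); o=get_obs(); print(o['clock'],o['force'],o['tool_pos'],o['opening'])
P=cloud('wrist',d,T); m=(abs(P[...,2]-.058)<.008)&(np.hypot(P[...,0]-.553,P[...,1]-.037)<.072)
A=np.c_[P[m][:,:2]-[.553,.037],np.ones(m.sum())]; print('plane',np.linalg.lstsq(A,P[m][:,2],rcond=None)[0],m.sum())
save('end.png',np.hstack([c[:300,60:460],cv2.resize(b[110:210,190:320],None,fx=3,fy=3)]))
```

```text
11.5 [ 0.69288893  0.06173292 -0.64036899] [ 0.5254842  -0.00587314  0.22946139] 0.06470706114110475
plane [-0.00123898 -0.00213254  0.05783453] 10357
```

View pics/end.png

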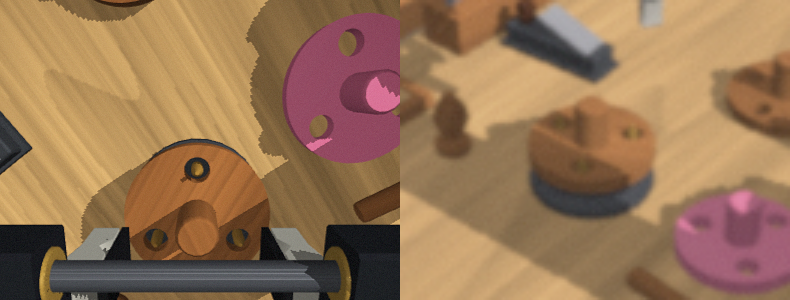

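The disc lies flat on the hub, with a stud showing in all three holes (wrist crop (197,169), (157,238) and (238,238)). Its top is at 0.058 m and level, as it should be, and the gripper is clear. Handing in.

```bash
python3 -c "
from h import *
print(close_job())"
```

```text
the job is handed in; nothing more can be done
None
```

The three-hole disc is seated on the hub and the job is handed in, at about 11.5 s of the 35 s allowed. I gripped the left wooden disc by its knob, turned it about 55°, and lowered it over the studs until it touched lightly (about 13 N). Then I let go and backed the gripper away.

- **Seating:** The last depth check put the disc's top at 57.8 mm, against 58 mm expected, with a tilt of about 0.1°. A stud shows in all three holes.
- **Other things in the scene:** I did not touch the four-hole disc or the coloured look-alikes.
- **Failed or disagreeing checks:** No check failed. The hub-centre measurements differed by 1–3 mm, well within the 7 mm play.

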